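Hang a lopsided sample carrier on the spring scale

TASK

Weigh the loaded sample carrier: lift it by its orange tab, pass its wire stirrup over the tip of the spring scale's arm and set the stirrup's top bar into the V cradle there. The bottle sits off-centre, so ease the carrier into the lean in which it hangs by itself, lower it slowly until the scale bears its whole weight, and only then let go, so gently that the arm does not bounce and the carrier does not swing. Leave it hanging still and free in the cradle, do not press the arm down to its stop, and leave the other things on the bench where they are.

Things in the scene. Friction and masses are not known exactly. Their poses are not given: they have to be found in the camera images.
- carrier: Sample carrier, under 0.7 kg (the weight differs each time and is not known): aluminium tray 96 x 84 mm (x, y), wire stirrup over it with two legs at y = +-36 mm and a level top bar, orange grip tab above the bar (168 to 220 mm height). Origin: centre of the underside, z up. It stands level by itself, its -x side (with the bottle) within 0.5 rad of facing the robot's -x.
- load (a point): Centre of the bottle (34 mm in diameter, red cap, top 90 mm above the carrier's underside) fixed in a heavy steel socket on the tray at carrier x = -27 mm. It makes the carrier lopsided: hanging freely by its bar, the carrier leans about its own y axis by about 0.14 rad, the tab's top toward the carrier's -x, the underside toward +x, bottle side lower.
- grip (a point): The point to grasp: inside the orange tab, 45 mm above the bar's centre line; the tab is 12 mm thick along the carrier's y, 24 mm along x, 52 mm tall, on a short neck.
- bar (a point): Centre of the stirrup's top bar, 150 mm above the carrier's underside; the bar runs along y, 6 mm thick, 56 mm long. Below it, between the legs, the stirrup is open along x, down to the bottle.
- scale_stand: Spring scale, fixed: grey foot 170 x 100 x 10 mm (reaching from 140 mm in front of to 30 mm behind the origin), a column 44 mm wide and 337 mm tall at the origin, and a sprung arm 12 mm wide that points to the stand's -x (toward the robot, within 0.25 rad). Origin on the worktop under the column, z up.
- cradle (a point): Where the bar's centre line lies when seated: in a V cradle (faces at 45 degrees, 24 mm wide along y, open upward) near the tip of the arm, 130 mm in front of the column, 250 mm above the worktop when unloaded. It moves with the arm; axes as the stand's. The cradle's two lips stand 9 mm above this point, 13 mm before and behind it, and the arm ends 15 mm in front of it; arm and cradle reach 19 mm below it.
- scale_arm (a joint): How far the arm has sunk, m: 0 unloaded, grows downward; it slides straight down against a spring of 100 N/m, and never reaches the stop under the carrier's weight alone; stop at 0.085.
- reactor: Tall grey reactor housing with a blue flap, fixed: 268 mm wide (y) and 378 mm tall; it reaches from 240 mm in front (-x) to 140 mm behind its origin and from 48 to 318 mm to the left (+y) of it, on the worktop. Keep the arm clear of it.
- rack: Bystander: blue tube rack 62 x 125 x 36 mm; origin at the centre of the underside.
- amber_bottle: Bystander: brown bottle with black cap, 48 mm in diameter, 98 mm tall; origin at the centre of the underside.
- vial: Bystander: small glass vial with blue cap, 22 mm in diameter, 46 mm tall; origin at the centre of the underside.
- petri: Bystander: round dish 61 mm in diameter, 16 mm tall; origin at the centre of the underside.
- calculator: Bystander: dark calculator 128 x 74 x 14 mm; origin at the centre of the underside.
- marker: Bystander: white marker pen with blue cap, 17 x 124 x 16 mm; origin at the centre of the underside.
- driver: Bystander: screwdriver with yellow handle, 24 x 193 x 26 mm; origin at the centre of the underside.

How it is judged:
By the outcome, as a careful person would: the job done as asked, in the order asked, and still so for the second after the job is handed in, with the robot touching nothing.
It also fails if it takes over 72 s, if anything falls off the work surface, if the arm or the gripper's body presses on something with over 40 N, if the wrist force passes 120 N, or if a joint passes its speed limit or range.

ROBOT

A 6-joint arm with a two-finger parallel gripper is mounted at the origin on a cart in front of the work surface, level with it; the furniture and walls round the work are solid. World frame = base frame: x ahead of the robot, y to its left, z up, the work surface at z = 0. Lengths are in mm, angles in rad, forces in N, time in s.
With the tool pointing down it reaches from about 350 to 725 mm from the base axis. Payload 4.3 kg.
Tool frame: the origin (TCP) lies at the very end of the fingers, on their centre line; the grasp point (between the pads) lies 19 mm behind it (ctrl.grip_depth is the distance from the TCP to the grasp point, in mm); z points along the fingers, y is the line along which they close (so a half turn about z gives the same grasp; the last joint's range is limited). The gripper opens to 85 mm and grips with 20 to 120 N. Pads are 22 mm wide; open, the fingers measure 114 mm over their backs; the gripper's body (76 mm by 85 mm) begins 54 mm behind the grasp point. The pads swing forward as they close: fully open they stand 13 mm farther back than shut.
Start: joints at [1.138, 0.377, 0.081, 1.274, 0, 1.46], TCP at [182.411, 545.338, 231.329] pointing down, gripper open.
Joint ranges: [-2.72, 2.72], [-0.84, 1.66], [-1.02, 1.22], [-1.77, 2.12], [-1.37, 1.28], [-3.14, 3.14]. Speed limits (rad/s): [2.57, 2.57, 3.14, 3.14, 3.14, 3.14].

INTERFACE

Orientations are given as [roll, pitch, yaw] about the fixed x, y, z axes, in that order (R = Rz(yaw) Ry(pitch) Rx(roll)).
In Python, from cell import ctrl, imaging, hand_in gives the robot as it stands. The module is installed in compiled form; this text tells all that it offers.
- The arm moves only by the tool step_arm, never from a script. Its arguments are lists of equal length, an entry for each row: "dp": the shift along the world's x, y, z as a fraction of full scale, a list of three; "spin": the turn about the world's z as a fraction of full scale. A call has 1 to 8 rows; each row is the pose to reach, as a shift and turn from the pose commanded when the call began; what a row does not reach only later rows make up. Full scale, the value 1, is 100 mm for a shift and 0.5 rad for a turn. A row lasts 1/12 s, in which the tool goes at most 41.7 mm and 7.16 degrees, less where a joint would pass 70% of its speed; a pose out of reach is approached as far as the arm can. A call with a number of a shift or a turn outside -1 to 1 is refused whole. A call with a gripper value outside its range is refused whole. "jaw" is the opening, from -1 (shut) to 1 (fully open), set as the call begins (left out, the last holds). The fingers move at their own pace and stop on an object; "force" is the grip in N (left out, the last holds). Time passes only in rows, so rows that repeat a pose let the fingers close. It gives the time, the measured TCP pose, the force, the opening and the grip force at its end, in the units of the state.
- ctrl.observe(): the state, without advancing time (a new reading comes with each control period).
- imaging.get_image(name): name is "scene" or "top"; returns a dict with "img" (400x640x3 uint8, red, green, blue), "mtx" (3x3 intrinsics, pixels), "D" ([k1, k2, p1, p2, k3] as OpenCV has them; the pictures are not rectified), "extrinsics" (4x4, takes a point from camera to world coordinates). Camera axes: x right, y down, z forward; pixel columns grow to the right and rows downward; lengths in mm; the calibration is good to about 2 mm. A picture is of the moment at which its call begins. There is no depth.
- hand_in(): hands the job in; it is judged then, once.
The state is a dict: "clock": time; "joints": joint angles; "joint_vel": joint speeds; "effort": joint torques, N m; "position": TCP position; "tcp_rot": TCP orientation; "contact_force": force on the tool from outside, world axes, zero at the start; "wrist_torque": the same for the moment, N m; "grip_width": finger opening in mm; "finger_force": force on a finger pad.
Only numpy, scipy, OpenCV 4.12 (cv2) and the standard library are available. Lean on these libraries where they do the work, as an engineer would, in place of code of your own. Each camera call takes 0.05 s, during which the arm holds its last target. There are 200 camera calls.

## Working session

There is one attempt and no reset: what is moved stays moved. The work goes in short steps, Python scripts to look and compute and a tool call to move; the robot and the scene stay as the last step left them, time stands still between calls to the robot, and variables do not carry over. Pictures are saved under pics/ and viewed, at most 10 in all, crops included, and the job is handed in when it is done.

Besides the shell and the picture viewer there is one more tool, called after "Emit:" as name([rows], argument=value, ...), one row to a line, values as JSON. step_arm: Moves the arm, as the interface text tells. Shift numbers are shares of 100 mm and turn numbers shares of 0.5 rad, none past 1 either way. Its arguments: {"type":"object","properties":{"dp":{"type":"array"},"spin":{"type":"array"},"jaw":{"type":"number"},"force":{"type":"number"}},"required":["dp","spin"]}

```bash
mkdir -p pics; cat > h.py <<'E'
import numpy as np, cv2
from cell import ctrl, imaging, hand_in
def snap(name,fn,crop=None,scale=1):
    d=imaging.get_image(name); im=cv2.cvtColor(d["img"],cv2.COLOR_RGB2BGR)
    if crop: x0,y0,x1,y1=crop; im=im[y0:y1,x0:x1]
    if scale!=1: im=cv2.resize(im,None,fx=scale,fy=scale,interpolation=cv2.INTER_CUBIC)
    cv2.imwrite("pics/"+fn,im); np.savez("cal_"+name+".npz",m=d["mtx"],D=np.array(d["D"]),E=d["extrinsics"]); return d
def cal(name): c=np.load("cal_"+name+".npz"); return c["m"],c["D"],c["E"]
def ray(name,uv):
    m,D,E=cal(name); p=cv2.undistortPoints(np.array([[uv]],float),m,D)[0,0]
    return E[:3,3],E[:3,:3]@np.array([p[0],p[1],1])
def onz(name,uv,z):
    o,d=ray(name,uv); return o+d*(z-o[2])/d[2]
def tri(a,b):
    o1,d1=ray("scene",a);o2,d2=ray("top",b)
    s=np.linalg.lstsq(np.c_[d1,-d2],o2-o1,rcond=None)[0]
    p,q=o1+d1*s[0],o2+d2*s[1]; return (p+q)/2,np.linalg.norm(p-q)
def proj(name,P):
    m,D,E=cal(name); R=E[:3,:3].T
    return cv2.projectPoints(np.array(P,float).reshape(-1,3),cv2.Rodrigues(R)[0],-R@E[:3,3],m,D)[0][:,0]
E
python3 - <<'E'
from h import *
snap("scene","s0.png",scale=1.25);snap("top","t0.png",scale=1.25)
for n in("scene","top"):
    m,D,E=cal(n);print(n,E.round(2).tolist(),m[0,0])
s=ctrl.observe();print(s)
E
```

```text
scene [[-0.98, -0.1, 0.15, 363.56], [-0.18, 0.58, -0.79, 1274.14], [-0.01, -0.81, -0.59, 1023.02], [0.0, 0.0, 0.0, 1.0]] 433.83316235634373
top [[0.39, -0.72, 0.57, -567.34], [-0.92, -0.3, 0.24, -344.89], [-0.01, -0.62, -0.78, 1708.46], [0.0, 0.0, 0.0, 1.0]] 518.9582638275427
{'clock': 0.1, 'joints': array([1.13771153e+00, 3.77978533e-01, 7.97505613e-02, 1.27441496e+00,
       1.09509199e-05, 1.46051348e+00]), 'joint_vel': array([ 0.00050374, -0.00045615,  0.00189999, -0.00061656,  0.00016081,
        0.00272168]), 'effort': array([ 1.25147173e-03, -4.64696145e+01,  2.70581460e+01,  1.19760938e-02,
       -1.47837754e-04, -3.98329178e-06]), 'position': array([182.13290253, 544.76004292, 230.45740954]), 'tcp_rot': array([-3.13975848e+00, -2.14120164e-04,  2.81879049e+00]), 'contact_force': array([ 0.42948603, -0.49526164,  0.80946229]), 'wrist_torque': array([0.01769891, 0.01443845, 0.00909477]), 'finger_force': 0.0, 'grip_width': 85.32689296470858}
```

View pics/s0.png

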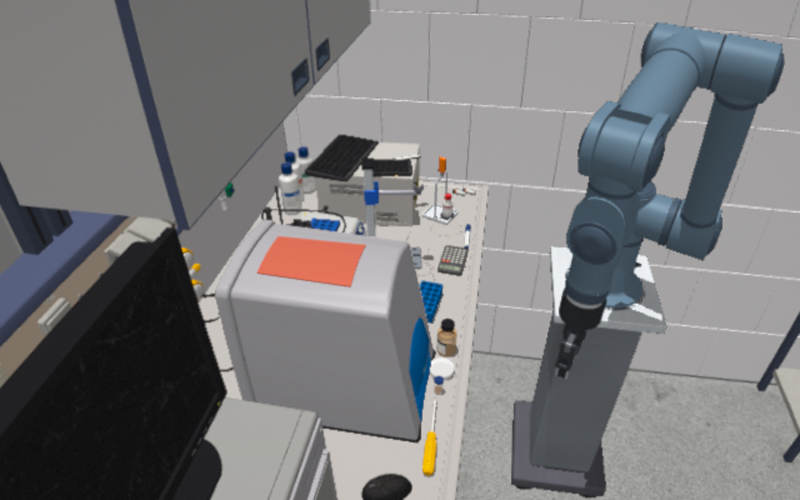

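View pics/t0.png

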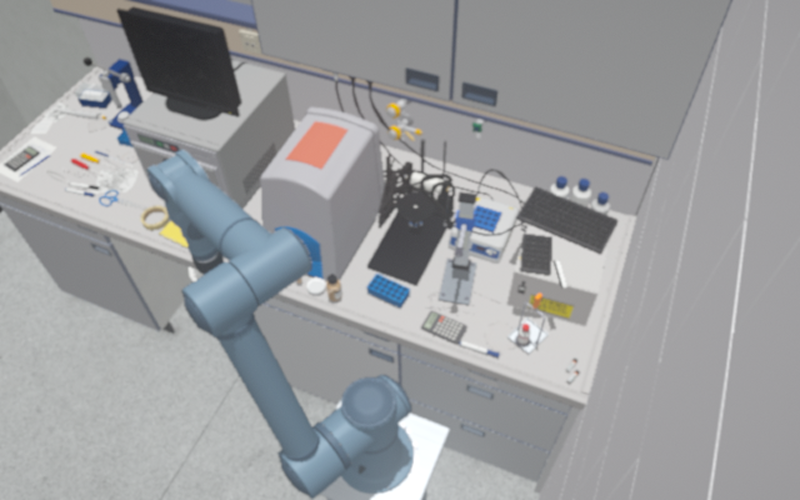

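```bash
python3 - <<'E'
from h import *
snap("scene","s1.png",(265,110,397,210),6);snap("top","t1.png",(340,145,480,290),4)
E
```

```text
(no output)
```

View pics/s1.png

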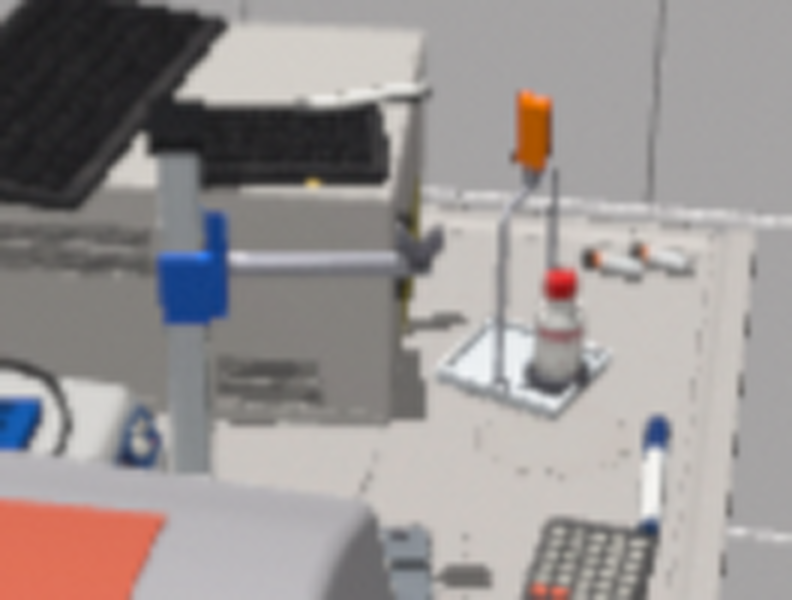

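View pics/t1.png

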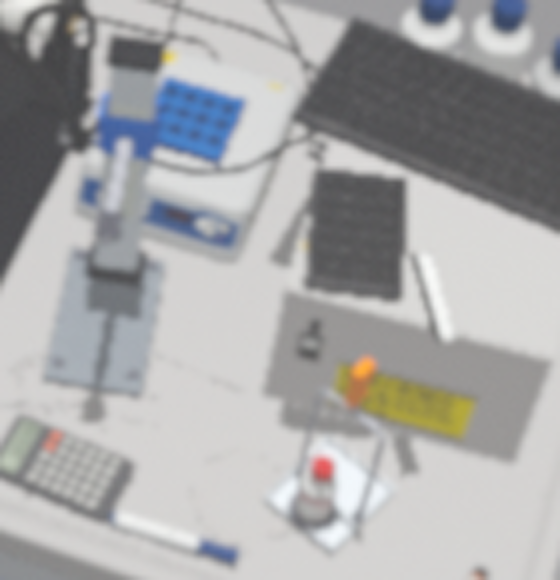

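```bash
python3 - <<'E'
from h import *
T=lambda u,v:(340+u/4-.4,145+v/4-.4); S=lambda u,v:(265+u/6-.4,110+v/6-.4)
for n,a,b in [("tab",(534,132),(361,380)),("cap",(561,272),(322,462)),("cradle",(420,245),(108,250)),("coltop",(178,115),(136,48))]:
    print(n,*tri(S(*a),T(*b)))
for uv in [(45,380),(140,393),(160,265),(75,255)]: print("foot",onz("top",T(*uv),10).round(1))
for uv in [(266,496),(334,552),(392,492)]: print("tray",onz("top",T(*uv),6).round(1))
for uv in [(438,368),(556,413),(610,355),(495,320)]: print("trayS",onz("scene",S(*uv),6).round(1))
print("tabz",onz("top",T(361,380),195),onz("scene",S(534,132),194),"cap",onz("top",T(322,462),89),onz("scene",S(561,275),88))
E
```

```text
tab [ 518.99223383 -276.74835095  194.88368921] 1.1200479689214422
cap [ 493.55981564 -264.48477081   93.33236457] 3.943986672923671
cradle [550.4658398  -31.19831536 238.5181551 ] 20.837781563444867
coltop [691.07887106   4.25110148 338.04629556] 0.9130444193348276
foot [532.8  20.5  10. ]
foot [554.2 -71.4  10. ]
foot [711.7 -37.5  10. ]
foot [690.3  48.   10. ]
tray [ 491.5 -221.1    6. ]
tray [ 457.6 -298.3    6. ]
tray [ 541.6 -331.3    6. ]
trayS [ 579.7 -265.6    6. ]
trayS [ 490.5 -222.6    6. ]
trayS [ 460.5 -302.7    6. ]
trayS [ 548.  -335.9    6. ]
tabz [ 519.58114683 -276.86306826  195.        ] [ 518.65236853 -277.68934681  194.        ] cap [ 494.11392687 -263.83517954   89.        ] [ 495.6352219  -271.52624069   88.        ]
```

```bash
python3 - <<'E'
from h import *
T=lambda p:((p-[340,145]+.4)*4).round(0).tolist(); S=lambda p:((p-[265,110]+.4)*6).round(0).tolist()
for x0,y0,yw in [(683,2,.19),(688,3,.19),(683,2,.23),(688,3,.15)]:
  c,s=np.cos(yw),np.sin(yw); R=np.array([[c,-s],[s,c]])
  W=lambda x,y,z:[*(R@[x,y]+[x0,y0]),z]
  P=[W(-130,0,250),W(-145,0,240),W(-143,-12,259),W(-143,12,259),W(-117,-12,259),W(-117,12,259),W(-22,-22,337),W(22,22,337),W(-22,22,337),W(22,-22,337),W(-140,50,10),W(-140,-50,10),W(30,-50,10)]
  print(yw,x0,y0,P[0]);print("S",S(proj("scene",P[:10])));print("T",T(proj("top",P)))
E
```

```text
0.19 683 2 [np.float64(555.3394494347549), np.float64(-22.551656346945073), 250]
S [[423.0, 246.0], [449.0, 261.0], [445.0, 222.0], [447.0, 243.0], [400.0, 223.0], [402.0, 244.0], [233.0, 98.0], [153.0, 136.0], [232.0, 134.0], [156.0, 99.0]]
T [[107.0, 225.0], [104.0, 245.0], [119.0, 232.0], [92.0, 228.0], [123.0, 210.0], [97.0, 206.0], [156.0, 76.0], [115.0, 34.0], [108.0, 69.0], [163.0, 41.0], [42.0, 376.0], [142.0, 393.0], [167.0, 259.0]]
0.19 688 3 [np.float64(560.3394494347549), np.float64(-21.551656346945073), 250]
S [[414.0, 247.0], [440.0, 261.0], [436.0, 223.0], [438.0, 243.0], [392.0, 223.0], [393.0, 244.0], [225.0, 98.0], [143.0, 136.0], [223.0, 134.0], [147.0, 99.0]]
T [[108.0, 221.0], [105.0, 241.0], [120.0, 228.0], [93.0, 224.0], [124.0, 206.0], [98.0, 202.0], [157.0, 72.0], [116.0, 30.0], [108.0, 65.0], [164.0, 37.0], [43.0, 372.0], [143.0, 389.0], [167.0, 255.0]]
0.23 683 2 [np.float64(556.4233686493012), np.float64(-27.637078059574492), 250]
S [[423.0, 242.0], [448.0, 256.0], [443.0, 217.0], [447.0, 238.0], [399.0, 219.0], [402.0, 240.0], [232.0, 97.0], [154.0, 136.0], [233.0, 134.0], [155.0, 100.0]]
T [[113.0, 226.0], [111.0, 246.0], [125.0, 233.0], [99.0, 229.0], [129.0, 210.0], [102.0, 207.0], [157.0, 76.0], [114.0, 35.0], [108.0, 70.0], [162.0, 41.0], [47.0, 379.0], [148.0, 392.0], [166.0, 257.0]]
0.15 688 3 [np.float64(559.4597598683144), np.float64(-16.4269572215679), 250]
S [[415.0, 251.0], [440.0, 266.0], [437.0, 227.0], [437.0, 248.0], [392.0, 227.0], [392.0, 248.0], [226.0, 99.0], [142.0, 135.0], [221.0, 135.0], [149.0, 98.0]]
T [[103.0, 220.0], [99.0, 240.0], [113.0, 227.0], [87.0, 222.0], [119.0, 205.0], [93.0, 200.0], [156.0, 73.0], [117.0, 30.0], [108.0, 64.0], [165.0, 38.0], [38.0, 369.0], [137.0, 389.0], [168.0, 257.0]]
```

```bash
python3 - <<'E'
from h import *
T=lambda u,v:(u/1.25,v/1.25)
for n,uv,z in [("reactor front-right bottom",(322,272),0),("reactor right front low",(345,272),0),("reactor right back",(380,205),0),("top orange R",(347,128),378),("topfrontleft",(270,180),340),("frontright top",(325,190),340)]: print(n,onz("top",T(*uv),z).round(0))
for n,uv,z in [("S front bottom",(418,437),0),("S front top",(400,250),370),("front at blue",(430,330),100),("S otherfront",(405,240),375),("backright top",(262,228),375)]: print(n,onz("scene",T(*uv),z).round(0))
s=ctrl.observe();print(s["position"],s["tcp_rot"])
E
```

```text
reactor front-right bottom [494. 416.  -0.]
reactor right front low [523. 346.   0.]
reactor right back [839. 362.   0.]
top orange R [784. 434. 378.]
topfrontleft [526. 565. 340.]
frontright top [552. 395. 340.]
S front bottom [459. 596.   0.]
S front top [526. 424. 370.]
front at blue [467. 369. 100.]
S otherfront [521. 395. 375.]
backright top [828. 402. 375.]
[182.23243799 544.93657576 230.72268957] [-3.14033687e+00 -1.36964433e-04  2.81876914e+00]
```

Emit:
step_arm([
  [0.15,-0.25,0.2],
  [0.3,-0.5,0.4],
  [0.45,-0.75,0.6],
  [0.58,-0.95,0.7],
], spin=[0,0,0,0], jaw=1)

```text
clock: 0.53
position: [241.2, 449.4, 303.5]
tcp_rot: [3.14, 0.001, 2.819]
contact_force: [0.5, -0.1, 0.4]
grip_width: 85.1
finger_force: 0.0
```

Emit:
step_arm([
  [0.15,-0.25,0],
  [0.3,-0.5,0],
  [0.45,-0.75,0],
  [0.6,-1,0],
], spin=[0,0,0,0])

```text
clock: 0.87
position: [300.8, 349.1, 301.3]
tcp_rot: [3.141, 0.0, 2.819]
contact_force: [-0.2, 0.1, 0.1]
grip_width: 85.5
finger_force: 0.0
```

Emit:
step_arm([
  [0.13,-0.25,0],
  [0.26,-0.5,0],
  [0.4,-0.75,0],
  [0.53,-1,0],
], spin=[0,0,0,0])

```text
clock: 1.2
position: [353.8, 249.0, 301.2]
tcp_rot: [3.142, 0.0, 2.819]
contact_force: [0.2, -0.4, -0.1]
grip_width: 85.6
finger_force: 0.0
```

Emit:
step_arm([
  [0.13,-0.25,0],
  [0.26,-0.5,0],
  [0.4,-0.75,0],
  [0.5,-1,0],
], spin=[0,0,0,0])

```text
clock: 1.53
position: [404.1, 149.0, 301.2]
tcp_rot: [3.141, 0.0, 2.819]
contact_force: [0.1, -0.5, 0.0]
grip_width: 85.8
finger_force: 0.0
```

Emit:
step_arm([
  [0.1,-0.25,0],
  [0.2,-0.5,0],
  [0.3,-0.75,0],
  [0.4,-1,0],
], spin=[0,0,0,0])

```text
clock: 1.87
position: [443.5, 49.0, 301.2]
tcp_rot: [3.142, -0.0, 2.819]
contact_force: [0.6, 1.0, 0.1]
grip_width: 85.3
finger_force: 0.0
```

Emit:
step_arm([
  [0.1,-0.25,0],
  [0.2,-0.5,0],
  [0.3,-0.75,0],
  [0.35,-1,0],
], spin=[0,0,0,0])

```text
clock: 2.2
position: [479.1, -51.1, 301.1]
tcp_rot: [3.141, 0.0, 2.819]
contact_force: [1.0, -0.1, -0.4]
grip_width: 85.5
finger_force: 0.0
```

Emit:
step_arm([
  [0.1,-0.25,0],
  [0.2,-0.5,0],
  [0.3,-0.75,0],
  [0.35,-1,0],
], spin=[-0.05,-0.1,-0.15,-0.21])

```text
clock: 2.53
position: [514.1, -151.0, 300.9]
tcp_rot: [3.141, -0.0, 2.712]
contact_force: [-0.2, -0.5, 0.5]
grip_width: 85.4
finger_force: 0.0
```

Emit:
step_arm([
  [0.01,-0.25,0],
  [0.02,-0.5,0],
  [0.03,-0.75,0],
  [0.05,-0.95,0],
], spin=[0,0,0,0])

```text
clock: 2.87
position: [518.1, -246.4, 301.0]
tcp_rot: [-3.141, -0.001, 2.713]
contact_force: [0.2, 0.3, 0.2]
grip_width: 85.4
finger_force: 0.0
```

Emit:
step_arm([
  [0,-0.16,-0.2],
  [0,-0.32,-0.4],
  [0,-0.32,-0.5],
  [0,-0.32,-0.5],
], spin=[0,0,0,0])

```text
clock: 3.2
position: [516.8, -276.6, 248.0]
tcp_rot: [3.14, -0.006, 2.712]
contact_force: [-0.6, -0.0, -0.1]
grip_width: 85.6
finger_force: 0.0
```

```bash
python3 - <<'E'
from h import *
snap("scene","s2.png"); snap("top","t2.png")
a=cv2.resize(cv2.imread("pics/s2.png")[85:195,310:400],None,fx=4.4,fy=5,interpolation=cv2.INTER_CUBIC)
b=cv2.resize(cv2.imread("pics/t2.png")[180:290,385:475],None,fx=4.4,fy=5,interpolation=cv2.INTER_CUBIC)
cv2.imwrite("pics/c2.png",np.hstack([a,b]));print(ctrl.observe()["position"])
E
```

```text
[ 517.98550264 -276.31219123  251.07255671]
```

View pics/c2.png

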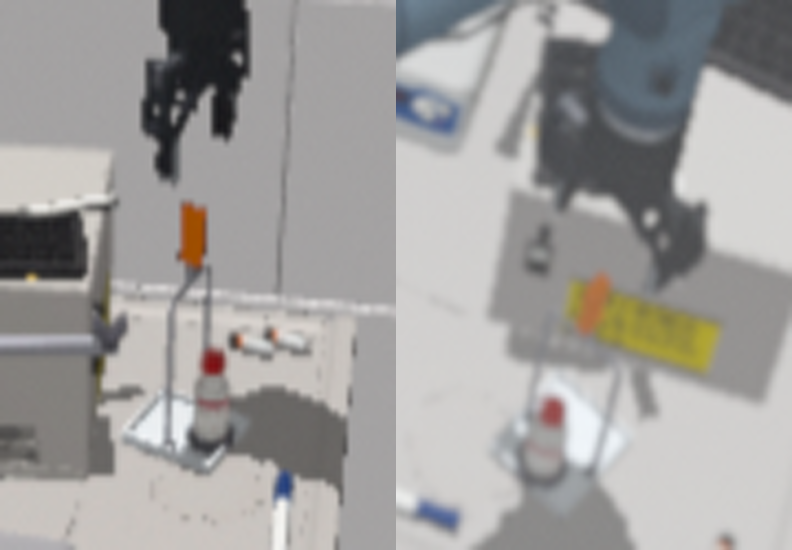

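Emit:
step_arm([
  [0.0,-0.01,-0.15],
  [0.0,-0.01,-0.3],
  [0.0,-0.01,-0.45],
  [0.0,-0.01,-0.6],
  [0.0,-0.01,-0.7],
  [0.0,-0.01,-0.75],
  [0.0,-0.01,-0.75],
], spin=[0,0,0,0,0,0,0])

```text
clock: 3.88
position: [518.2, -277.1, 176.0]
tcp_rot: [3.141, -0.001, 2.714]
contact_force: [-0.7, 0.4, 0.3]
grip_width: 84.9
finger_force: 0.0
```

Emit:
step_arm([
  [0,0,0],
  [0,0,0],
  [0,0,0],
  [0,0,0],
  [0,0,0],
  [0,0,0],
  [0,0,0],
  [0,0,0],
], spin=[0,0,0,0,0,0,0,0], jaw=-1, force=20)

```text
clock: 4.55
position: [518.7, -277.8, 176.5]
tcp_rot: [3.142, 0.001, 2.714]
contact_force: [1.6, -0.1, 0.5]
grip_width: 11.8
finger_force: 25.2
```

Emit:
step_arm([
  [0,0,0.02],
  [0,0,0.05],
  [0,0,0.1],
  [0,0,0.15],
  [0,0,0.2],
  [0,0,0.25],
  [0,0,0.3],
  [0,0,0.3],
], spin=[0,0,0,0,0,0,0,0])

```text
clock: 5.22
position: [519.1, -278.1, 207.9]
tcp_rot: [-3.141, 0.002, 2.714]
contact_force: [-0.4, -0.7, -0.9]
grip_width: 11.8
finger_force: 24.7
```

Emit:
step_arm([
  [0,0,0],
  [0,0,0],
  [0,0,0],
  [0,0,0],
  [0,0,0],
  [0,0,0],
], spin=[0,0,0,0,0,0])

```text
clock: 5.72
position: [518.3, -277.6, 206.1]
tcp_rot: [3.141, -0.0, 2.714]
contact_force: [0.3, -0.2, -2.7]
grip_width: 11.7
finger_force: 24.7
```

```bash
python3 - <<'E'
from h import *
s=ctrl.observe();print(s["position"],s["tcp_rot"],s["contact_force"],s["wrist_torque"],s["finger_force"])
snap("scene","s3.png"); snap("top","t3.png")
a=cv2.resize(cv2.imread("pics/s3.png")[85:195,310:400],None,fx=4.4,fy=5,interpolation=cv2.INTER_CUBIC)
b=cv2.resize(cv2.imread("pics/t3.png")[180:290,385:475],None,fx=4.4,fy=5,interpolation=cv2.INTER_CUBIC)
cv2.imwrite("pics/c3.png",np.hstack([a,b]))
E
```

```text
[ 518.29293197 -277.59477546  206.11323953] [ 3.14141206e+00 -3.95899349e-04  2.71376848e+00] [ 0.26240416 -0.17588169 -2.71539186] [ 0.00619142 -0.10222709  0.07185119] 24.714520275592804
```

View pics/c3.png

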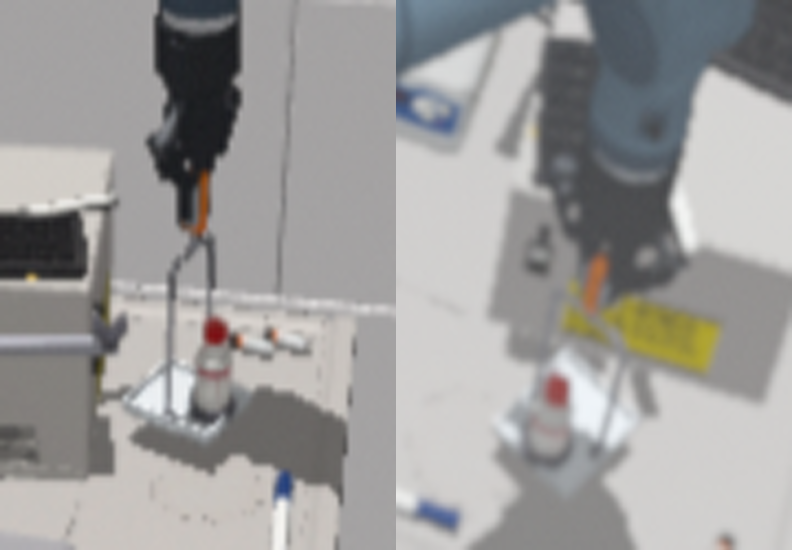

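Emit:
step_arm([
  [0,0,0.1],
  [0,0,0.22],
  [0,0,0.36],
  [0,0,0.5],
  [0,0,0.64],
  [0,0,0.78],
  [0,0,0.9],
  [0,0,0.97],
], spin=[0,0,0,0,0,0,0,0])

```text
clock: 6.48
position: [518.9, -278.0, 305.8]
tcp_rot: [-3.141, 0.003, 2.714]
contact_force: [-0.4, -0.3, -2.5]
grip_width: 11.6
finger_force: 24.7
```

Emit:
step_arm([
  [-0.01,0.04,0],
  [-0.03,0.1,0],
  [-0.05,0.2,0],
  [-0.08,0.33,0],
  [-0.1,0.46,0],
  [-0.12,0.6,0],
  [-0.14,0.73,0],
  [-0.16,0.86,0],
], spin=[0.02,0.06,0.12,0.2,0.29,0.38,0.47,0.56])

```text
clock: 7.15
position: [501.6, -189.7, 302.7]
tcp_rot: [3.141, -0.001, 2.998]
contact_force: [0.7, 0.6, -2.7]
grip_width: 11.6
finger_force: 24.7
```

Emit:
step_arm([
  [-0.02,0.13,0],
  [-0.04,0.26,0],
  [-0.07,0.39,0],
  [-0.1,0.52,0],
  [-0.13,0.65,0],
  [-0.16,0.77,0],
  [-0.19,0.88,0],
  [-0.21,0.98,0],
], spin=[0.09,0.18,0.27,0.36,0.45,0.54,0.61,0.67])

```text
clock: 7.82
position: [481.0, -92.4, 303.4]
tcp_rot: [3.141, -0.0, -2.951]
contact_force: [1.0, 0.6, -1.6]
grip_width: 11.8
finger_force: 24.7
```

Emit:
step_arm([
  [-0.01,0.1,0],
  [-0.02,0.2,0],
  [-0.03,0.3,0],
  [-0.03,0.39,0],
  [-0.03,0.46,0],
  [-0.03,0.51,0],
  [-0.03,0.54,0],
  [-0.03,0.56,0],
], spin=[0,0,0,0,0,0,0,0])

```text
clock: 8.48
position: [478.5, -37.3, 303.3]
tcp_rot: [-3.142, 0.0, -2.954]
contact_force: [0.6, 0.4, -2.4]
grip_width: 11.9
finger_force: 24.7
```

Emit:
step_arm([
  [0,0,0],
  [0,0,0],
  [0,0,0],
  [0,0,0],
  [0,0,0],
  [0,0,0],
  [0,0,0],
  [0,0,0],
], spin=[0,0,0,0,0,0,0,0])

```text
clock: 9.15
position: [478.4, -37.7, 303.3]
tcp_rot: [3.142, 0.0, -2.954]
contact_force: [0.2, -0.4, -3.0]
grip_width: 11.7
finger_force: 24.7
```

```bash
python3 - <<'E'
from h import *
F=[]
for i in range(4):
    d=snap("scene","s4.png");s=ctrl.observe();F.append(np.r_[s["contact_force"],s["wrist_torque"]])
print(np.mean(F,0).round(2),s["position"],s["tcp_rot"],s["finger_force"])
snap("top","t4.png")
P=[[557,-22,250],[s["position"][0],s["position"][1],278]]
print(proj("scene",P),proj("top",P))
a=cv2.resize(cv2.imread("pics/s4.png")[75:205,285:385],None,fx=4,fy=4,interpolation=cv2.INTER_CUBIC)
b=cv2.resize(cv2.imread("pics/t4.png")[150:280,330:430],None,fx=4,fy=4,interpolation=cv2.INTER_CUBIC)
cv2.imwrite("pics/c4.png",np.hstack([a,b]))
E
```

```text
[-0.04  0.16 -2.23  0.01 -0.06  0.  ] [478.42053853 -37.6611466  303.3439281 ] [ 3.14152557e+00  4.53520359e-05 -2.95436816e+00] 24.705788791179657
[[334.63188429 150.71467608]
 [357.85193307 143.32832107]] [[366.46086969 200.53592674]
 [363.38721183 213.26435434]]
```

View pics/c4.png

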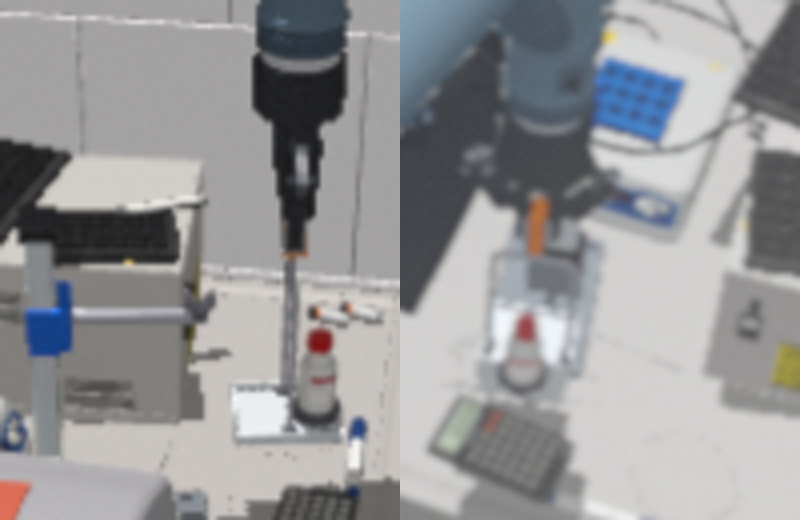

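Emit:
step_arm([
  [0.04,0.01,0],
  [0.12,0.02,0],
  [0.24,0.05,0],
  [0.36,0.07,0],
  [0.48,0.1,0],
  [0.6,0.12,0],
  [0.7,0.14,0],
  [0.76,0.15,0],
], spin=[0,0,0,0,0,0,0,0])

```text
clock: 10.07
position: [556.1, -22.3, 302.8]
tcp_rot: [3.141, 0.0, -2.954]
contact_force: [0.9, 0.3, -2.6]
grip_width: 12.0
finger_force: 24.7
```

Emit:
step_arm([
  [0.03,0.01,0],
  [0.03,0.01,-0.05],
  [0.03,0.01,-0.1],
  [0.03,0.01,-0.15],
  [0.03,0.01,-0.18],
  [0.03,0.01,-0.18],
  [0.03,0.01,-0.18],
], spin=[0,0,0,0,0,0,0])

```text
clock: 10.65
position: [556.8, -21.7, 285.1]
tcp_rot: [3.141, -0.001, -2.955]
contact_force: [0.1, -0.4, -2.4]
grip_width: 11.7
finger_force: 24.7
```

```bash
python3 - <<'E'
from h import *
F=[]
for i in range(4):
    d=snap("scene","s5.png");s=ctrl.observe();F.append(np.r_[s["contact_force"],s["wrist_torque"]])
print(np.mean(F,0).round(2),s["position"],s["tcp_rot"],s["finger_force"])
snap("top","t5.png")
a=cv2.resize(cv2.imread("pics/s5.png")[105:205,290:370],None,fx=6,fy=6,interpolation=cv2.INTER_CUBIC)
b=cv2.resize(cv2.imread("pics/t5.png")[170:270,335:385],None,fx=6,fy=6,interpolation=cv2.INTER_CUBIC)
cv2.imwrite("pics/c5.png",np.hstack([a,b]))
E
```

```text
[ 0.29  0.6  -2.18  0.03 -0.05  0.03] [557.53287149 -21.72776565 285.70270639] [-3.14142458e+00  6.93530613e-04 -2.95445272e+00] 24.70290720462799
```

View pics/c5.png

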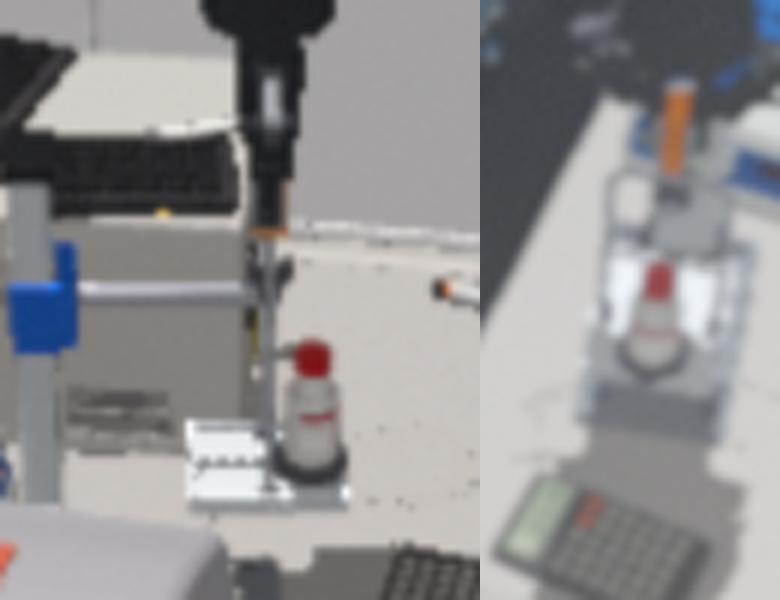

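Emit:
step_arm([
  [-0.02,0,-0.02],
  [-0.03,0,-0.04],
  [-0.03,-0.01,-0.06],
  [-0.03,-0.01,-0.08],
  [-0.03,-0.01,-0.1],
  [-0.03,-0.01,-0.12],
  [-0.03,-0.01,-0.14],
  [-0.03,-0.01,-0.14],
], spin=[0,0,0,0,0,0,0,0])

```text
clock: 11.57
position: [554.5, -22.7, 270.9]
tcp_rot: [3.141, -0.0, -2.954]
contact_force: [1.0, -0.2, -1.4]
grip_width: 11.5
finger_force: 24.8
```

Emit:
step_arm([
  [0,0,-0.02],
  [0,0,-0.04],
  [0,0,-0.06],
  [0,0,-0.08],
  [0,0,-0.1],
  [0,0,-0.1],
  [0,0,-0.1],
  [0,0,-0.1],
], spin=[0,0,0,0,0,0,0,0])

```text
clock: 12.23
position: [554.6, -22.7, 261.5]
tcp_rot: [-3.142, 0.001, -2.954]
contact_force: [0.4, 0.1, -0.3]
grip_width: 11.8
finger_force: 25.0
```

```bash
cat > st.py <<'E'
from h import *
F=[]
for i in range(8):
    imaging.get_image("top");s=ctrl.observe();F.append(np.r_[s["contact_force"],s["wrist_torque"],s["finger_force"],s["grip_width"]])
R=np.array([[np.cos(.19),np.sin(.19)],[-np.sin(.19),np.cos(.19)]])
m=np.mean(F,0);print(m.round(3),"F in stand axes",(R@m[:2]).round(2),"M",(R@m[3:5]).round(3),"std",np.std(F,0).round(2)[:3],s["position"].round(1),s["clock"])
E
python3 st.py
```

```text
[ 1.5110e+00  2.9000e-02 -6.6300e-01  4.0000e-03 -4.1000e-01  8.0000e-03
  2.4953e+01  1.1807e+01] F in stand axes [ 1.49 -0.26] M [-0.074 -0.404] std [0.46 0.55 0.54] [554.6 -22.7 261.4] 12.6333
```

Emit:
step_arm([
  [0,0,0],
  [0,0,0],
], spin=[0,0], jaw=-0.8)

```text
clock: 12.8
position: [554.6, -22.7, 261.4]
tcp_rot: [3.142, 0.0, -2.954]
contact_force: [0.9, -0.1, -1.0]
grip_width: 11.5
finger_force: 25.0
```

Emit:
step_arm([
  [0,0,0],
  [0,0,0],
], spin=[0,0], jaw=-0.75)

```text
clock: 12.97
position: [554.6, -22.7, 261.4]
tcp_rot: [3.142, 0.0, -2.954]
contact_force: [2.7, 0.1, -0.6]
grip_width: 11.8
finger_force: 25.0
```

```bash
python3 st.py
```

```text
[ 2.5460e+00  2.4400e-01 -7.1100e-01  9.0000e-03 -6.6100e-01  4.0000e-03
  2.4954e+01  1.1653e+01] F in stand axes [ 2.55 -0.24] M [-0.116 -0.651] std [0.45 0.32 0.62] [554.6 -22.7 261.4] 13.3667
```

Emit:
step_arm([
  [0,0,0],
  [0,0,0],
], spin=[0,0], jaw=-0.73)

```text
clock: 13.53
position: [554.5, -22.7, 261.4]
tcp_rot: [3.142, 0.0, -2.954]
contact_force: [3.7, 1.0, -0.8]
grip_width: 11.7
finger_force: 25.0
```

```bash
python3 st.py; python3 - <<'E'
from h import *
snap("scene","s6.png",(295,110,365,200),6.5)
E
```

```text
[ 3.3640e+00  5.5000e-02 -8.1700e-01 -1.0000e-03 -7.7500e-01 -7.0000e-03
  2.4972e+01  1.1810e+01] F in stand axes [ 3.31 -0.58] M [-0.147 -0.761] std [0.29 0.53 0.31] [554.5 -22.7 261.4] 13.9333
```

View pics/s6.png

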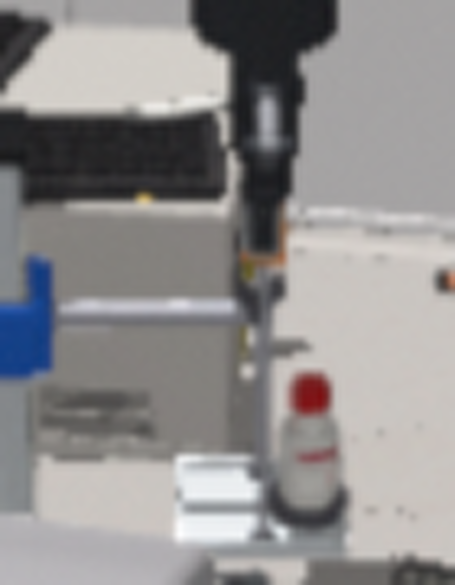

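Emit:
step_arm([
  [0.01,0,0],
  [0.02,0,0],
  [0.02,0,0],
], spin=[0,0,0], jaw=-0.72)

```text
clock: 14.23
position: [555.3, -22.6, 260.7]
tcp_rot: [3.141, -0.003, -2.954]
contact_force: [-0.9, -0.2, 0.0]
grip_width: 12.1
finger_force: 2.7
```

```bash
python3 st.py
```

```text
[-1.2850e+00  2.3200e-01 -9.8800e-01  1.9000e-02  2.8200e-01  4.0000e-03
  2.6870e+00  1.1929e+01] F in stand axes [-1.22  0.47] M [0.072 0.273] std [0.43 0.43 0.37] [556.  -22.6 261.2] 14.6333
```

Emit:
step_arm([
  [-0.005,-0.001,0],
  [-0.01,-0.002,0],
  [-0.015,-0.003,0],
  [-0.02,-0.004,0],
  [-0.025,-0.005,0],
  [-0.03,-0.006,0],
  [-0.035,-0.007,0],
  [-0.04,-0.008,0],
], spin=[0,0,0,0,0,0,0,0])

```text
clock: 15.3
position: [552.5, -23.5, 261.4]
tcp_rot: [-3.142, 0.0, -2.954]
contact_force: [0.5, 0.7, -1.0]
grip_width: 11.9
finger_force: 2.7
```

```bash
python3 st.py
```

```text
[ 2.5400e-01  8.4400e-01 -7.1300e-01  1.5600e-01 -3.8000e-02  6.0000e-03
  2.6780e+00  1.1916e+01] F in stand axes [0.41 0.78] M [ 0.146 -0.067] std [0.58 0.53 0.69] [552.4 -23.5 261.3] 15.7
```

```bash
cat > lean.py <<'E'
from h import *
from scipy.optimize import least_squares
def cap(name):
    d=snap(name,name+"_l.png"); im=d["img"].astype(int); 
    m=(im[...,0]>90)&(im[...,1]<0.45*im[...,0])&(im[...,2]<0.45*im[...,0])
    p=proj(name,[550,-25,180])[0]; v,u=np.nonzero(m); k=(abs(u-p[0])<30)&(abs(v-p[1])<40)
    return np.array([u[k].mean(),v[k].mean()]),k.sum()
c,n=cap("scene"); t,k=cap("top"); P,e=tri(c,t)
s=ctrl.observe(); g=s["position"]+[0,0,19]; R=np.array([[np.cos(.19),np.sin(.19)],[-np.sin(.19),np.cos(.19)]])
r=R@(P-g)[:2]; 
# from grip: cap at (-27, -111) (x,z) level; rotate by th: top to -x
th=np.arctan2(-27,111)-np.arctan2(r[0],-(P-g)[2])
print(n,k,c,t,"cap",P.round(1),round(e,1),"rel grip",r.round(1),(P-g)[2].round(1),"lean",-th,"clock",s["clock"])
E
python3 lean.py
```

```text
** On entry to DLASCL parameter number  4 had an illegal value
 ** On entry to DLASCL parameter number  4 had an illegal value
 ** On entry to DLASCL parameter number  4 had an illegal value
 ** On entry to DLASCL parameter number  4 had an illegal value
 ** On entry to DLASCL parameter number  5 had an illegal value
 ** On entry to DLASCL parameter number  4 had an illegal valuelean.py:7: RuntimeWarning: Mean of empty slice.
  return np.array([u[k].mean(),v[k].mean()]),k.sum()
  ret = ret.dtype.type(ret / rcount)
Traceback (most recent call last):
  File "lean.py", line 8, in <module>
    c,n=cap("scene"); t,k=cap("top"); P,e=tri(c,t)
                                          ~~~^^^^^
  File "h.py", line 16, in tri
    s=np.linalg.lstsq(np.c_[d1,-d2],o2-o1,rcond=None)[0]
      ~~~~~~~~~~~~~~~^^^^^^^^^^^^^^^^^^^^^^^^^^^^^^^^
numpy.linalg.LinAlgError: SVD did not converge in Linear Least Squares
```

Threshold is likely too strict for the blurrier top picture (or the scene one); loosen it and print candidate colours.

```bash
sed -i 's/>90/>100/; s/0.45\*/0.62*/g; s/\[550,-25,180\]/[530,-28,180]/' lean.py; sed -i 's/<40)/<35)/' lean.py; python3 lean.py 2>&1 | grep -v DLASCL | tail -3; python3 - <<'E'
from h import *
for n in("scene","top"):
    im=cv2.cvtColor(cv2.imread(f"pics/{n}_l.png"),cv2.COLOR_BGR2RGB).astype(int); p=proj(n,[530,-28,180])[0].astype(int)
    w=im[p[1]-35:p[1]+35,p[0]-30:p[0]+30]; q=w[...,0]-w[...,1:].max(2); i=np.unravel_index(q.argmax(),q.shape);print(n,p,q.max(),i,w[i])
E
```

```text
27 10 [339.59259259 169.88888889] [364.2 219.7] cap [536.7 -27.2 166.6] 6.1 rel grip [-16.1  -0.7] -113.6 lean 0.09761415883615451 clock 15.9
scene [342 167] 106 (np.int64(40), np.int64(28)) [128  19  22]
top [364 218] 76 (np.int64(36), np.int64(30)) [153  75  77]
```

Emit:
step_arm([
  [-0.003,0.002,0],
  [-0.006,0.004,0],
  [-0.01,0.005,0],
  [-0.013,0.005,0],
  [-0.016,0.005,0],
  [-0.02,0.005,0],
  [-0.02,0.005,0],
  [-0.02,0.005,0],
], spin=[0,0,0,0,0,0,0,0])

```text
clock: 16.57
position: [550.4, -23.1, 261.4]
tcp_rot: [-3.141, 0.0, -2.955]
contact_force: [1.4, -0.8, -0.8]
grip_width: 11.8
finger_force: 2.9
```

```bash
python3 st.py; python3 lean.py
```

```text
[ 1.513 -1.269 -1.157 -0.295 -0.276  0.021  2.88  11.792] F in stand axes [ 1.25 -1.53] M [-0.342 -0.215] std [0.46 0.45 0.56] [550.4 -23.  261.3] 16.9667
25 9 [339.2  171.08] [364.33333333 219.55555556] cap [538.9 -26.5 162.7] 3.7 rel grip [-12.   -1.3] -117.6 lean 0.13683638077111893 clock 17.0667
```

Emit:
step_arm([
  [0.003,-0.002,-0.01],
  [0.003,-0.003,-0.02],
  [0.003,-0.003,-0.03],
  [0.003,-0.003,-0.04],
  [0.003,-0.003,-0.05],
  [0.003,-0.003,-0.06],
  [0.003,-0.003,-0.07],
  [0.003,-0.003,-0.07],
], spin=[0,0,0,0,0,0,0,0])

```text
clock: 17.73
position: [550.5, -23.1, 254.1]
tcp_rot: [3.141, -0.0, -2.954]
contact_force: [-0.2, 0.7, -0.5]
grip_width: 12.2
finger_force: 2.7
```

```bash
python3 st.py; python3 lean.py
```

```text
[-1.1200e-01  3.8700e-01 -2.7200e-01  1.0200e-01  7.1000e-02 -8.0000e-03
  2.7260e+00  1.1899e+01] F in stand axes [-0.04  0.4 ] M [0.114 0.051] std [0.55 0.39 0.64] [550.6 -23.1 254.3] 18.1333
27 10 [339.07407407 172.59259259] [364.2 220.7] cap [539.  -26.5 155.9] 4.4 rel grip [-12.   -1.1] -117.4 lean 0.13636444284152438 clock 18.2333
```

Emit:
step_arm([
  [0,0,-0.005],
  [0,0,-0.01],
  [0,0,-0.015],
  [0,0,-0.02],
  [0,0,-0.025],
  [0,0,-0.025],
  [0,0,-0.025],
], spin=[0,0,0,0,0,0,0])

```text
clock: 18.82
position: [550.7, -23.2, 251.8]
tcp_rot: [3.141, -0.0, -2.954]
contact_force: [-1.6, 1.9, 0.3]
grip_width: 11.7
finger_force: 2.8
```

```bash
sed -i 's/range(8)/range(24)/' st.py; python3 st.py
```

```text
[-1.147  1.525  0.128  0.299  0.263  0.014  2.805 11.97 ] F in stand axes [-0.84  1.71] M [0.343 0.202] std [0.56 0.42 0.51] [550.7 -23.2 251.8] 20.0167
```

Emit:
step_arm([
  [-0.002,0.002,0],
  [-0.004,0.003,0],
  [-0.004,0.003,0],
], spin=[0,0,0])

```text
clock: 20.27
position: [550.6, -23.1, 252.0]
tcp_rot: [-3.141, 0.001, -2.954]
contact_force: [0.1, 0.2, 0.2]
grip_width: 11.9
finger_force: 2.7
```

```bash
sed -i 's/range(24)/range(12)/' st.py; python3 st.py
```

```text
[ 2.9100e-01  3.8800e-01  8.0000e-02  6.2000e-02 -5.4000e-02  2.0000e-03
  2.7430e+00  1.2006e+01] F in stand axes [0.36 0.33] M [ 0.05  -0.064] std [0.63 0.42 0.31] [550.6 -23.1 251.9] 20.8667
```

Emit:
step_arm([
  [0,0,0],
  [0,0,0],
  [0,0,0],
], spin=[0,0,0], jaw=-0.719)

```text
clock: 21.12
position: [550.3, -23.1, 251.8]
tcp_rot: [-3.141, -0.0, -2.954]
contact_force: [0.2, 0.4, 0.0]
grip_width: 12.1
finger_force: 0.7
```

Emit:
step_arm([
  [0,0,0],
  [0,0,0],
  [0,0,0],
], spin=[0,0,0], jaw=-0.717)

```text
clock: 21.37
position: [550.2, -23.0, 251.8]
tcp_rot: [-3.142, -0.0, -2.954]
contact_force: [1.3, -0.8, -0.0]
grip_width: 12.2
finger_force: 0.4
```

Emit:
step_arm([
  [0,0,0],
  [0,0,0],
  [0,0,0],
  [0,0,0],
  [0,0,0],
  [0,0,0],
], spin=[0,0,0,0,0,0], jaw=-0.71)

```text
clock: 21.87
position: [550.3, -22.9, 251.8]
tcp_rot: [3.141, -0.0, -2.954]
contact_force: [-0.1, 0.1, 0.6]
grip_width: 12.5
finger_force: 0.0
```

```bash
python3 st.py; python3 lean.py
```

```text
[ 2.2400e-01 -1.0100e-01  1.3800e-01 -2.4000e-02 -5.0000e-03  1.8000e-02
  2.5000e-02  1.2414e+01] F in stand axes [ 0.2  -0.14] M [-0.024 -0.   ] std [0.47 0.7  0.49] [550.3 -23.  251.8] 22.4667
27 10 [338.88888889 173.51851852] [364.2 221.1] cap [539.7 -26.3 152. ] 4.0 rel grip [-11.   -1.3] -118.8 lean 0.14588282232264468 clock 22.5667
```

Emit:
step_arm([
  [0,0,0],
  [0,0,0],
  [0,0,0],
], spin=[0,0,0], jaw=-0.69)

```text
clock: 22.82
position: [550.3, -22.9, 251.8]
tcp_rot: [3.141, 0.0, -2.954]
contact_force: [0.3, -0.5, 0.5]
grip_width: 13.5
finger_force: 0.0
```

Emit:
step_arm([
  [0,0,0],
  [0,0,0],
  [0,0,0],
], spin=[0,0,0], jaw=-0.6)

```text
clock: 23.07
position: [550.3, -23.0, 251.8]
tcp_rot: [3.141, -0.0, -2.954]
contact_force: [-0.5, 0.1, 0.3]
grip_width: 16.9
finger_force: 0.0
```

Emit:
step_arm([
  [0,0,0],
  [0,0,0],
  [0,0,0],
  [0,0,0],
], spin=[0,0,0,0], jaw=0)

```text
clock: 23.4
position: [550.3, -23.0, 251.8]
tcp_rot: [3.141, 0.0, -2.954]
contact_force: [-0.2, 0.3, -0.9]
grip_width: 42.9
finger_force: 0.0
```

Emit:
step_arm([
  [0,0,0.05],
  [0,0,0.15],
  [0,0,0.3],
  [0,0,0.45],
  [0,0,0.6],
  [0,0,0.75],
  [0,0,0.9],
  [0,0,1],
], spin=[0,0,0,0,0,0,0,0])

```text
clock: 24.07
position: [550.6, -23.0, 353.8]
tcp_rot: [-3.141, 0.002, -2.954]
contact_force: [0.6, 0.0, 0.7]
grip_width: 42.7
finger_force: 0.0
```

Emit:
step_arm([
  [-0.1,0,0.1],
  [-0.2,0,0.2],
  [-0.3,0,0.3],
  [-0.3,0,0.4],
  [-0.3,0,0.4],
  [-0.3,0,0.4],
], spin=[0,0,0,0,0,0])

```text
clock: 24.57
position: [519.9, -23.0, 392.6]
tcp_rot: [-3.141, 0.001, -2.955]
contact_force: [-0.3, 0.7, -1.3]
grip_width: 43.0
finger_force: 0.0
```

```bash
python3 lean.py; python3 lean.py; python3 - <<'E'
from h import *
snap("scene","s7.png"); snap("top","t7.png")
a=cv2.resize(cv2.imread("pics/s7.png")[105:205,290:370],None,fx=5,fy=5,interpolation=cv2.INTER_CUBIC)
b=cv2.resize(cv2.imread("pics/t7.png")[170:270,330:400],None,fx=5,fy=5,interpolation=cv2.INTER_CUBIC)
cv2.imwrite("pics/c7.png",np.hstack([a,b]))
E
```

```text
115 10 [336.86086957 152.47826087] [364.1 220.8] cap [529.2 -40.6 213.5] 57.2 rel grip [  5.8 -19.1] -196.9 lean 0.2678383787854689 clock 24.6667
114 10 [336.85964912 152.59649123] [364.1 220.8] cap [529.3 -40.5 213.1] 57.0 rel grip [  5.8 -19. ] -196.9 lean 0.2681854686007483 clock 24.7667
```

View pics/c7.png

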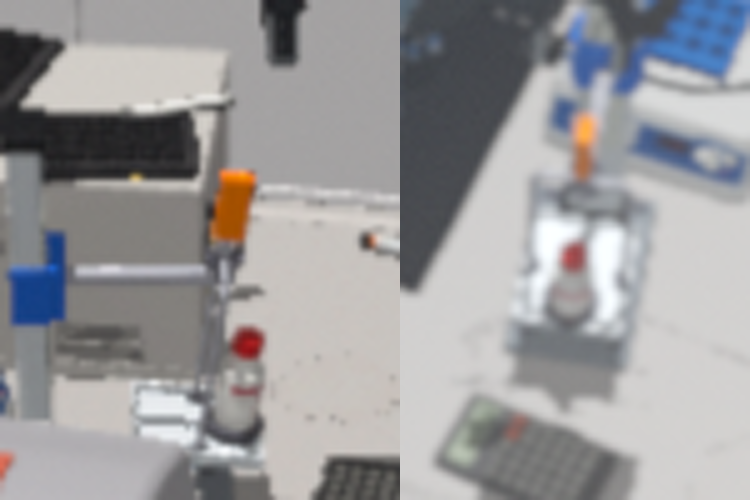

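Emit:
step_arm([
  [0,0,0],
  [0,0,0],
  [0,0,0],
  [0,0,0],
  [0,0,0],
  [0,0,0],
  [0,0,0],
  [0,0,0],
], spin=[0,0,0,0,0,0,0,0])

```text
clock: 25.53
position: [520.3, -23.0, 391.9]
tcp_rot: [3.142, 0.0, -2.954]
contact_force: [0.2, -0.1, 0.3]
grip_width: 42.4
finger_force: 0.0
```

Emit:
step_arm([
  [0,0,0],
  [0,0,0],
  [0,0,0],
  [0,0,0],
  [0,0,0],
  [0,0,0],
  [0,0,0],
  [0,0,0],
], spin=[0,0,0,0,0,0,0,0])

```text
clock: 26.2
position: [520.3, -22.9, 391.8]
tcp_rot: [3.141, 0.0, -2.954]
contact_force: [0.0, 0.2, 0.9]
grip_width: 42.7
finger_force: 0.0
```

```bash
python3 - <<'E'
from h import *
a=imaging.get_image("scene")["img"].astype(int)
for i in range(5): b=imaging.get_image("scene")["img"].astype(int); print(abs(a-b)[105:205,290:370].max())
print(hand_in())
E
```

```text
6
6
5
6
5
the job is handed in; nothing more can be done
None
```

The carrier hangs still and free in the scale's cradle at about its natural lean (0.15 rad measured just as the grip came free), the gripper is clear of it, and the job was handed in at about 26.5 s; the hand-in gave no verdict.

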